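# Sort fired tiles onto a two-tier ware rack

## Task

Sort the fired tiles onto the two ware boards: set one star tile on the pencilled cross in each half of the low board with the corner sockets, then stack the footed board on it so that all four corner pins drop fully into the sockets, and only then set one round tile flat on the cross in each half of the top board, either side of its grip. Leave the square tile and the little pot where they stand.

Things in the scene. Friction and masses are not known exactly. Their poses are not given: they have to be found in the camera images.
- star_1_mid (a point): star-shaped fired-clay tile, four blunt arms at right angles, 56 mm from arm tip to opposite arm tip, each arm 18 mm wide with a flat end, 22 mm thick, 80 g, lying flat; this point is its centre, half-way up; x and y run along the arms, z up
- star_2_mid (a point): the second one: star-shaped fired-clay tile, four blunt arms at right angles, 56 mm from arm tip to opposite arm tip, each arm 18 mm wide with a flat end, 22 mm thick, 80 g, lying flat; this point is its centre, half-way up; x and y run along the arms, z up
- round_1_mid (a point): round fired-clay tile, 54 mm across and 22 mm thick, 80 g, lying flat, with a ring drawn on its face; this point is its centre, half-way up; z up
- round_2_mid (a point): the second one: round fired-clay tile, 54 mm across and 22 mm thick, 80 g, lying flat, with a ring drawn on its face; this point is its centre, half-way up; z up
- base_board: low wooden board fixed flat on the table, 230 (its x) x 150 (y) x 18 mm thick, four 18 mm square through sockets at x +-100, y +-60 mm; origin: centre of its underside at table level, z up. A cross marks the middle of each half at x +50 and -50 mm, y 0. Once the other board's pins are home in the sockets, its grip point is 98 mm above the table
- top_board_grip (a point): loose 0.4 kg board 230 (x) x 150 (y) x 12 mm on 42 mm tall, 28 mm square feet at x +-100, y +-60 mm, each with an 8 mm round pin 12 mm long below. Upright central grip 16 (x) x 70 (y) x 44 mm tall; this point: on its axis, 18 mm below its top, 26 above the board's face, 92 above the pin tips (on the table at the start). Crosses on its face at x +50 and -50 mm, y 0. Stacks either way round
- square_tile_mid (a point): square fired-clay tile 50 x 50 mm, 20 mm thick, loose, to be left alone; this point is its centre, half-way up
- little_pot_mid (a point): little open fired-clay pot, 54 mm across the rim and 45 mm tall, loose, to be left alone; this point is its centre, half-way up
Not all that is in view belongs to the job. What is shaped like the part that bears star_2_mid but green or yellow is not meant. What is shaped like the part that bears round_2_mid but yellow is not meant.

How it is judged:
By the outcome, as a careful person would: the job done as asked, in the order asked, and still so for the second after the job is handed in, with the robot touching nothing.
It also fails if it takes over 128 s, if anything falls off the work surface, if the arm or the gripper's body presses on something with over 40 N, if the wrist force passes 120 N, or if a joint passes its speed limit or range.

## Robot

A 6-joint arm with a two-finger parallel gripper is mounted at the origin on the work surface. World frame = base frame: x ahead of the robot, y to its left, z up, the work surface at z = 0. Lengths are in m, angles in rad, forces in N, time in s.
With the tool pointing down it reaches from about 0.35 to 0.975 m from the base axis. Payload 4.9 kg.
Tool frame: the origin (TCP) lies on the front face of the gripper's body, between the roots of the fingers; the fingertips stand ctrl.tip_extent ahead of it and the grasp point (between the pads) lies 54 mm ahead of it (ctrl.tip_extent is the distance from the TCP to the fingertips, in m); z points along the fingers, y is the line along which they close (so a half turn about z gives the same grasp; the last joint's range is limited). The gripper opens to 85 mm and grips with 20 to 120 N. Pads are 22 mm wide; open, the fingers measure 114 mm over their backs; the gripper's body (76 mm by 85 mm) begins 54 mm behind the grasp point. The pads swing forward as they close: fully open they stand 13 mm farther back than shut.
Start: joints at [-1.364, 0.053, 1.613, -0, 1.476, -0.119], TCP at [0.2, -0.592, 0.304] pointing down, gripper open.
Joint ranges: [-3.01, 3.01], [-1.01, 2.22], [0.06, 2.58], [-1.02, 4.17], [0.09, 2.62], [-3.14, 3.14]. Speed limits (rad/s): [2.57, 2.57, 3.14, 3.14, 3.14, 3.14].

## Interface

Orientations are given as a rotation vector (axis times angle).
In Python, from station import ctrl gives the robot as it stands.
- The arm moves only by the tool apply_moves, never from a script. Its argument "rows" is one flat list of numbers, 6 for each row, row after row: the shift along the tool's x, y, z normalised to -1 to 1, where 1 is 0.6 m, then the turn, a rotation vector about the tool's x, y, z normalised to -1 to 1, where 1 is 90 degrees. A call has 1 to 20 rows; each row is the pose to reach, as a shift and turn from the pose commanded when the call began, along the tool's axes at that moment; what a row does not reach only later rows make up. A row lasts 1/10 s, in which the tool goes at most 50 mm and 8.59 degrees, less where a joint would pass 70% of its speed; a pose out of reach is approached as far as the arm can. A call with a number of a shift or a turn outside -1 to 1 is refused whole. A call with a gripper value outside its range is refused whole. "grip" is the opening, from 0 (shut) to 1 (fully open), set as the call begins (left out, the last holds). The fingers move at their own pace and stop on an object; "grip_force" is the grip in N (left out, the last holds). Time passes only in rows, so rows that repeat a pose let the fingers close. It gives the time, the measured TCP pose, the force, the opening and the grip force at its end, in the units of the state.
- ctrl.get_obs(): the state, without advancing time (a new reading comes with each control period).
- ctrl.get_image(name): name is "scene" or "top" or "wrist"; returns (picture, depth): 480x640x3 uint8, blue, green, red; 480x640 float32, m along the optical axis (not along the pixel's ray), 0 where there is no reading.
- ctrl.camera_model(name): a dict with "mtx" (3x3 intrinsics, pixels), "R" (3x3) and "t" (3): a world point X has camera coordinates R X + t; the wrist camera has in their place "tool_from_camera" (4x4, takes a point from camera to tool coordinates, whose origin is the TCP and whose axes are the flange's). Camera axes: x right, y down, z forward; pixel columns grow to the right and rows downward; lengths in m; the calibration is good to about 2 mm. The wrist camera is an equidistant fisheye: a pixel r from the principal point sees the ray r / f radians off the axis. A picture is of the moment at which its call begins: read the wrist's pose just before it. camera_model takes no time and is no camera call.
- ctrl.finish_job(): hands the job in; it is judged then, once.
The state is a dict: "t": time; "q": joint angles; "dq": joint speeds; "effort": joint torques, N m; "tool_pos": TCP position; "tool_rot": TCP orientation; "contact_force": force on the tool from outside, world axes, zero at the start; "wrist_torque": the same for the moment, N m; "opening": finger opening in m; "grip_force": force on a finger pad.
Only numpy, scipy, OpenCV 4.12 (cv2) and the standard library are available. Lean on these libraries where they do the work, as an engineer would, in place of code of your own. Each camera call takes 0.05 s, during which the arm holds its last target. There are 200 camera calls.

## Working session

There is one attempt and no reset: what is moved stays moved. The work goes in short steps, Python scripts to look and compute and a tool call to move; the robot and the scene stay as the last step left them, time stands still between calls to the robot, and variables do not carry over. Pictures are saved under pics/ and viewed, at most 14 in all, crops included, and the job is handed in when it is done.

Besides the shell and the picture viewer there is one more tool, called by a JSON object that holds its "op" and its "data", one argument or row to a line. apply_moves: Moves the arm, as the interface text tells. Its arguments: {"type":"object","properties":{"rows":{"type":"array","items":{"type":"number"}},"grip":{"type":"number"},"grip_force":{"type":"number"}},"required":["rows"]}

```bash
mkdir -p pics
cat > h.py <<'E'
import numpy as np, cv2
from scipy.spatial.transform import Rotation as Ro
from station import ctrl
def snap(name,fn):
    im,d=ctrl.get_image(name); cv2.imwrite(f'pics/{fn}.png',im); np.save(f'pics/{fn}.npy',d); return im,d
def world(cam,u,v,d):
    m=ctrl.camera_model(cam); K=np.array(m['mtx']); R=np.array(m['R']); t=np.array(m['t'])
    p=np.array([(u-K[0,2])/K[0,0],(v-K[1,2])/K[1,1],1])*d
    return R.T@(p-t)
def onplane(cam,u,v,z):
    m=ctrl.camera_model(cam); K=np.array(m['mtx']); R=np.array(m['R']); t=np.array(m['t'])
    r=R.T@np.array([(u-K[0,2])/K[0,0],(v-K[1,2])/K[1,1],1]); c=-R.T@t
    return c+r*(z-c[2])/r[2]
E
python3 - <<'E'
from h import *
snap('top','top0'); snap('scene','scene0')
o=ctrl.get_obs(); print({k:np.round(v,3).tolist() for k,v in o.items()}, ctrl.tip_extent)
for n in('top','scene','wrist'):print(n,ctrl.camera_model(n))
E
```

```text
{'t': 0.1, 'q': [-1.364, 0.053, 1.614, 0.0, 1.476, -0.119], 'dq': [0.001, 0.0, -0.004, 0.001, -0.0, 0.002], 'effort': [0.001, -39.49, -37.136, -0.0, 0.004, 0.0], 'tool_pos': [0.2, -0.592, 0.303], 'tool_rot': [-3.098, -0.509, 0.0], 'contact_force': [0.723, 0.397, -0.056], 'wrist_torque': [0.031, 0.004, -0.091], 'grip_force': 0.0, 'opening': 0.085} 0.0726
top {'mtx': array([[455.75736457,   0.        , 318.34516901],
       [  0.        , 455.75736457, 237.13993906],
       [  0.        ,   0.        ,   1.        ]]), 'R': array([[-0.01490335, -0.9997989 ,  0.01341817],
       [-0.99498332,  0.01350121, -0.09912576],
       [ 0.09892467, -0.01482816, -0.99498444]]), 't': array([0.00368096, 0.51943718, 0.86917036])}
scene {'mtx': array([[479.96010369,   0.        , 312.69471864],
       [  0.        , 479.96010369, 237.53636918],
       [  0.        ,   0.        ,   1.        ]]), 'R': array([[-0.76308455,  0.64629598,  0.00186634],
       [ 0.519762  ,  0.61539649, -0.59256614],
       [-0.38412165, -0.45120801, -0.80551964]]), 't': array([ 0.39229803, -0.20132408,  1.2444201 ])}
wrist {'mtx': array([[371.64829954,   0.        , 312.75553395],
       [  0.        , 371.64829954, 238.28131106],
       [  0.        ,   0.        ,   1.        ]]), 'tool_from_camera': array([[-7.39956397e-04, -9.62548402e-01, -2.71108883e-01,
         6.87966815e-02],
       [ 9.99999520e-01, -5.38320447e-04, -8.18108777e-04,
        -8.30515140e-04],
       [ 6.41525841e-04, -2.71109358e-01,  9.62548339e-01,
        -6.99008680e-02],
       [ 0.00000000e+00,  0.00000000e+00,  0.00000000e+00,
         1.00000000e+00]])}
```

View pics/top0.png

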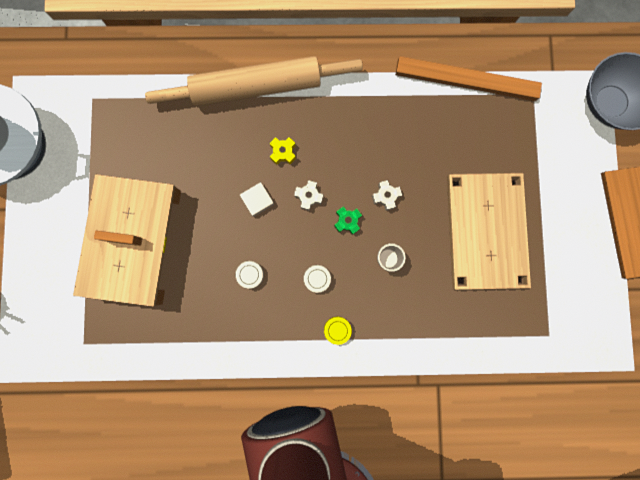

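View pics/scene0.png

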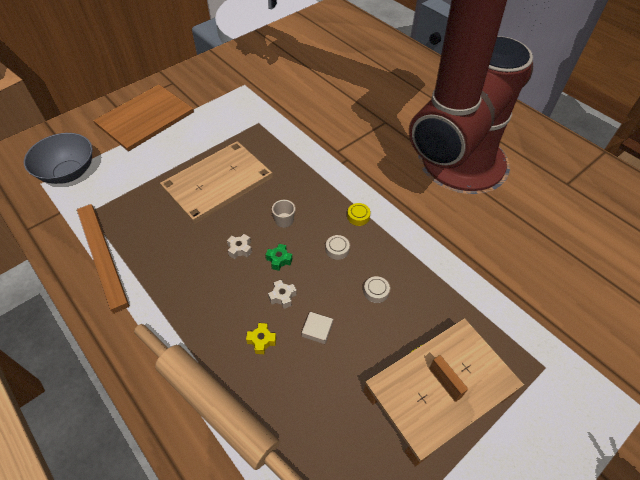

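The top view shows these candidates:
- **Stars:** white at (308,195) and (388,195). The decoys are yellow (283,150) and green (348,220).
- **Rounds:** white at (250,275) and (317,279). The decoy is yellow (338,331).
- **Leave alone:** square (256,198) and pot (391,258).
- **Boards:** base at (490,231) and footed at (126,240).

The job takes the two white stars and two white rounds.

```bash
cat > meas.py <<'E'
from h import *
im=cv2.imread('pics/top0.png'); d=np.load('pics/top0.npy')
vv,uu=np.mgrid[:480,:640]
m=ctrl.camera_model('top');K=m['mtx'];R=m['R'];t=m['t']
P=(np.stack([(uu-K[0,2])/K[0,0],(vv-K[1,2])/K[1,1],np.ones_like(uu)],-1)*d[...,None]-t)@R
def pts(u,v,r,z0,z1):
    s=(abs(uu-u)<r)&(abs(vv-v)<r)&(P[...,2]>z0)&(P[...,2]<z1)&(d>0); return P[s]
def star(p,c,a):
    q=(p-c)@np.array([[np.cos(a),-np.sin(a)],[np.sin(a),np.cos(a)]])
    x,y=abs(q).T; return ((x<.028)&(y<.009))|((y<.028)&(x<.009))|((x<.014)&(y<.014)&False)
for n,u,v in(('star1',308,195),('star2',388,195),('round1',250,275),('round2',317,279),('sq',256,198),('pot',391,258),('ystar',283,150),('gstar',348,220),('yround',338,331)):
    p=pts(u,v,22,.012,.06); c=(p[:,:2].max(0)+p[:,:2].min(0))/2
    top=p[p[:,2]>np.percentile(p[:,2],50)-.004]
    r=cv2.minAreaRect((top[:,:2]*1000).astype(np.float32))
    print(n,'c',c.round(4),'mean',top.mean(0).round(4),'rect',np.round(r[0],1),np.round(r[1],1),round(r[2],1),end=' ')
    if 'star' in n:
        q=top[:,:2]-top[:,:2].mean(0); ph=np.arctan2(q[:,1],q[:,0]); rr=np.hypot(*q.T)
        w=rr>.018; print('arm angle deg',np.degrees(np.angle(np.exp(4j*ph[w]).sum())/4).round(1),end='')
    print()
for n,a,z in(('base',[(488.5,206),(490.5,256),(456,182),(516.5,181),(522,280.5),(461,281)],.018),('top',[(128,212.5),(118.5,266.5)],.066),('grip',[(95,234),(139,240),(96,240),(137,245)],.110)):
    for u,v in a: print(n,u,v,onplane('top',u,v,z).round(4),P[int(v),int(u)].round(4))
s=pts(126,240,70,.055,.075);print('topboard rect',cv2.minAreaRect((s[:,:2]*1000).astype(np.float32)),np.median(s[:,2]))
s=pts(118,239,35,.095,.125);print('grip rect',cv2.minAreaRect((s[:,:2]*1000).astype(np.float32)),np.median(s[:,2]))
s=pts(490,231,72,.010,.03);print('base rect',cv2.minAreaRect((s[:,:2]*1000).astype(np.float32)),np.median(s[:,2]))
a=cv2.resize(im[130:350,230:420],None,fx=3,fy=3,interpolation=cv2.INTER_CUBIC)[:600]
cv2.imwrite('pics/c1.png',a)
b=np.hstack([cv2.resize(im[165:300,440:540],None,fx=4,fy=4,interpolation=2),cv2.resize(im[170:305,75:175],None,fx=4,fy=4,interpolation=2)]);cv2.imwrite('pics/c2.png',b)
E
python3 meas.py
```

```text
star1 c [0.6049 0.0145] mean [0.6047 0.0149 0.022 ] rect [604.9  14.7] [49.8 50.4] 29.6 arm angle deg -16.6
star2 c [ 0.6028 -0.142 ] mean [ 0.6029 -0.1419  0.022 ] rect [ 603.3 -141.9] [49.7 50.4] 60.4 arm angle deg 15.0
round1 c [0.4485 0.1322] mean [0.4479 0.1327 0.0225] rect [448.4 132.8] [51.1 52.6] 89.3 
round2 c [0.4378 0.    ] mean [4.38e-01 1.00e-04 2.27e-02] rect [4.377e+02 1.000e-01] [50.9 50.7] 89.1 
sq c [0.5982 0.1187] mean [0.5983 0.1185 0.0198] rect [598.5 118.7] [50.2 49.7] 30.6 
pot c [ 0.4766 -0.1432] mean [ 0.4768 -0.1444  0.0443] rect [ 476.5 -143.2] [52.4 52. ] 87.8 
ystar c [0.6974 0.0661] mean [0.6969 0.0664 0.0219] rect [697.5  65.8] [50.  50.2] 0.2 arm angle deg -44.3
gstar c [ 0.5535 -0.0626] mean [ 0.5532 -0.0628  0.0221] rect [553.4 -63.2] [49.2 49. ] 81.2 arm angle deg 35.3
yround c [ 0.338  -0.0382] mean [ 0.3374 -0.0379  0.0228] rect [338.  -38.2] [52.5 51.6] 90.0 
base 488.5 206 [ 0.5783 -0.3459  0.018 ] [ 0.5784 -0.3451  0.0173]
base 490.5 256 [ 0.478  -0.3446  0.018 ] [ 0.4781 -0.3444  0.016 ]
base 456 182 [ 0.628  -0.2826  0.018 ] [ 0.6314 -0.2877 
[... 278 characters left out ...]
0.0638]
top 118.5 266.5 [0.4658 0.3678 0.066 ] [0.4668 0.3689 0.0657]
grip 95 234 [0.522  0.3922 0.11  ] [0.5221 0.3927 0.1091]
grip 139 240 [0.5103 0.3146 0.11  ] [0.5131 0.3256 0.081 ]
grip 96 240 [0.5113 0.3901 0.11  ] [0.5157 0.4109 0.066 ]
grip 137 245 [0.5015 0.3179 0.11  ] [0.5038 0.3283 0.0829]
topboard rect ((516.4298095703125, 359.8597412109375), (152.12217712402344, 230.3285675048828), 81.67083740234375) 0.06581303424877705
grip rect ((516.3148803710938, 359.6794738769531), (71.1685791015625, 16.088354110717773), 81.7553482055664) 0.109504291517831
base rect ((529.148681640625, -344.5431213378906), (230.23109436035156, 152.72425842285156), 0.38949471712112427) 0.018263936028881975
```

View pics/c1.png

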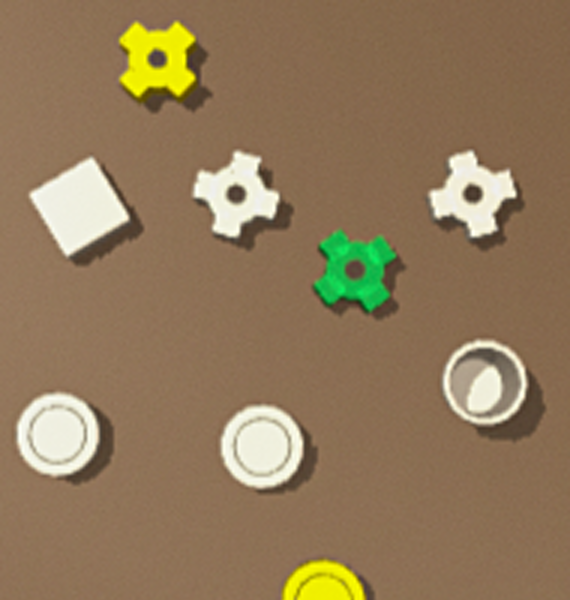

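View pics/c2.png

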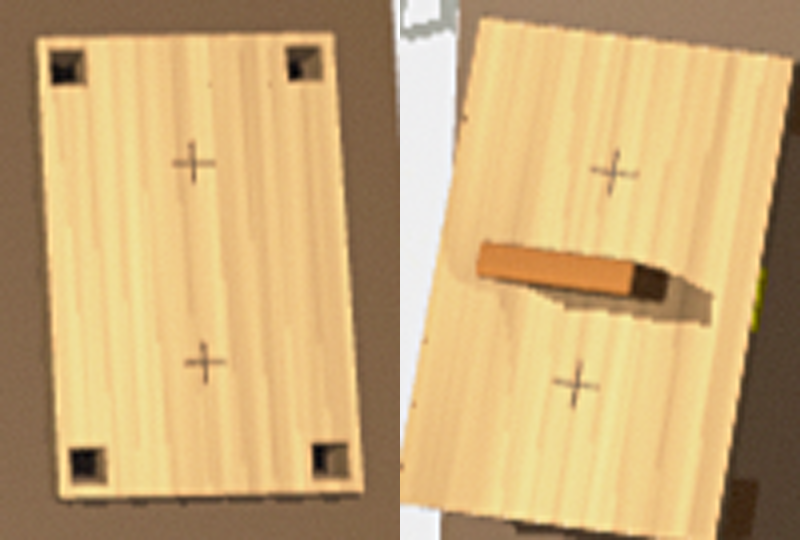

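Both crops confirm the choice. The white four-armed stars are at crop (236,194) and (472,193), and the white ringed rounds at (58,434) and (263,447). Both board crosses and all four sockets are visible, and a yellow decoy sits under the footed board. Star 1 first.

```bash
cat >> h.py <<'E'
def pose():
    o=ctrl.get_obs(); R=Ro.from_rotvec(o['tool_rot']).as_matrix(); return np.array(o['tool_pos']),R,np.degrees(np.arctan2(R[1,1],R[0,1])),o
def plan(*wps,start=None):
    """print rows for waypoints (x,y,z,psi) from the present pose (or start=(x,y,z,psi))"""
    p,R,ps,o=pose()
    if start: p=np.array(start[:3]); ps=start[3]
    a=np.radians(ps); R=np.array([[-np.sin(a),np.cos(a),0],[np.cos(a),np.sin(a),0],[0,0,-1]]);R[:,0]=[-np.sin(a),np.cos(a),0];R[:,1]=[np.cos(a),np.sin(a),0];R[:,2]=[0,0,-1]
    print('at',p.round(4),round(ps,2),'F',np.round(o['contact_force'],1),'open',round(o['opening'],4),'t',round(o['t'],1),'tip',ctrl.tip_extent)
    for w in wps:
        dl=R.T@(np.array(w[:3])-p); dp=(w[3]-ps+180)%360-180
        print(w,'row',(dl/.6).round(4).tolist(),[0,0,round(-dp/90,4)],'dist',round(np.linalg.norm(dl)*1000))
E
python3 -c "
from h import *
plan((.605,.0147,.2,-16.6),(.605,.0147,.1,-16.6))"
```

```text
at [ 0.2    -0.5917  0.3028] -71.33 F [ 0.7  0.4 -0.1] open 0.0853 t 0.1 tip 0.0726
(0.605, 0.0147, 0.2, -16.6) row [0.963, -0.7414, 0.1713] [0, 0, np.float64(-0.6081)] dist 736
(0.605, 0.0147, 0.1, -16.6) row [0.963, -0.7414, 0.338] [0, 0, np.float64(-0.6081)] dist 757
```

{"op": "apply_moves", "data": {
  "rows": [0.963, -0.7414, 0.1713, 0, 0, -0.608, 0.963, -0.7414, 0.1713, 0, 0, -0.608, 0.963, -0.7414, 0.1713, 0, 0, -0.608, 0.963, -0.7414, 0.1713, 0, 0, -0.608, 0.963, -0.7414, 0.1713, 0, 0, -0.608, 0.963, -0.7414, 0.1713, 0, 0, -0.608, 0.963, -0.7414, 0.1713, 0, 0, -0.608, 0.963, -0.7414, 0.1713, 0, 0, -0.608, 0.963, -0.7414, 0.1713, 0, 0, -0.608, 0.963, -0.7414, 0.1713, 0, 0, -0.608, 0.963, -0.7414, 0.1713, 0, 0, -0.608, 0.963, -0.7414, 0.1713, 0, 0, -0.608, 0.963, -0.7414, 0.1713, 0, 0, -0.608, 0.963, -0.7414, 0.1713, 0, 0, -0.608, 0.963, -0.7414, 0.1713, 0, 0, -0.608, 0.963, -0.7414, 0.1713, 0, 0, -0.608, 0.963, -0.7414, 0.1713, 0, 0, -0.608, 0.963, -0.7414, 0.1713, 0, 0, -0.608],
  "grip": 0.6
}}

```text
t: 1.9
tool_pos: [0.6046, 0.0135, 0.2009]
tool_rot: [-2.52, -1.876, 0.001]
contact_force: [-0.3, 0.1, -0.3]
opening: 0.0513
grip_force: 0.0
```

Run:
```python
from h import *
plan((.605,.0147,.2,-16.6))
p,R,ps,o=pose()
snap('wrist','w1')
m=ctrl.camera_model('wrist');T=m['tool_from_camera'];K=m['mtx']
def proj(X):
    q=np.linalg.inv(T)@np.append(R.T@(np.array(X)-p),1); th=np.arctan2(np.hypot(q[0],q[1]),q[2]); ph=np.arctan2(q[1],q[0]); f=K[0,0]
    return K[0,2]+f*th*np.cos(ph),K[1,2]+f*th*np.sin(ph)
im=cv2.imread('pics/w1.png')
a=np.radians(-16.6)
for X in [(.605,.0147,.022)]+[(.605+.028*np.cos(a+k*np.pi/2),.0147+.028*np.sin(a+k*np.pi/2),.022) for k in range(4)]:
    u,v=proj(X); cv2.circle(im,(int(u),int(v)),2,(0,0,255),-1)
cv2.imwrite('pics/w1m.png',im)
```

```text
at [0.6046 0.0135 0.2009] -16.65 F [-0.3  0.1 -0.3] open 0.0513 t 1.9 tip 0.0726
(0.605, 0.0147, 0.2, -16.6) row [0.0021, 0.0001, 0.0015] [0, 0, np.float64(-0.0006)] dist 2
```

View pics/w1m.png

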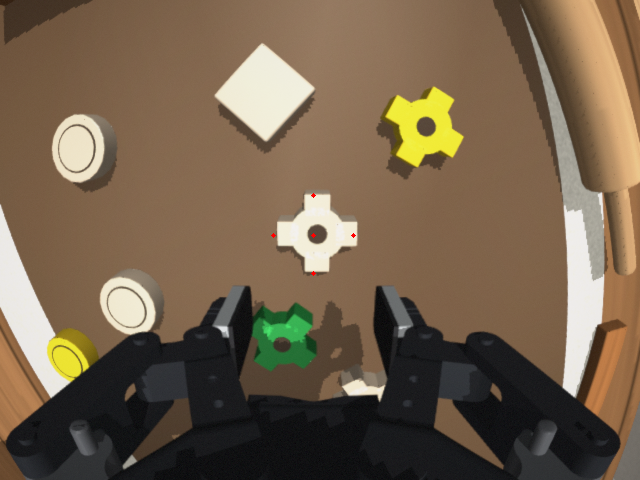

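The projected star points land within 3 px of star 1 at (317,234), so the calibration agrees to about 2 mm. I'll estimate the fingertip depth from the pad pixels, then descend.

Run:
```python
from h import *
m=ctrl.camera_model('wrist');T=m['tool_from_camera'];K=m['mtx']
for u,v,y in((249,287,-.0256),(238,287,-.0256),(376,287,.0256),(388,287,.0256),(246,338,-.0256)):
    a=np.array([u-K[0,2],v-K[1,2]])/K[0,0];th=np.hypot(*a);r=np.append(a/th*np.sin(th),np.cos(th))
    r=T[:3,:3]@r;c=T[:3,3];s=(y-c[1])/r[1];print(u,v,(c+s*r).round(4))
plan((.606,.0145,.078,-16.6))
```

```text
249 287 [ 0.0119 -0.0256  0.0639]
238 287 [ 0.0204 -0.0256  0.0438]
376 287 [0.0093 0.0256 0.0698]
388 287 [0.0191 0.0256 0.0469]
246 338 [-0.0033 -0.0256  0.05  ]
at [0.6046 0.0132 0.2011] -16.69 F [-0.6 -0.2 -0.2] open 0.0517 t 1.9 tip 0.0726
(0.606, 0.0145, 0.078, -16.6) row [0.0027, 0.0017, 0.2052] [0, 0, np.float64(-0.001)] dist 123
```

{"op": "apply_moves", "data": {
  "rows": [0.0027, 0.0017, 0.05, 0, 0, 0, 0.0027, 0.0017, 0.1, 0, 0, 0, 0.0027, 0.0017, 0.15, 0, 0, 0, 0.0027, 0.0017, 0.19, 0, 0, 0, 0.0027, 0.0017, 0.213, 0, 0, 0, 0.0027, 0.0017, 0.213, 0, 0, 0, 0.0027, 0.0017, 0.213, 0, 0, 0],
  "grip": 1.0
}}

```text
t: 2.65
tool_pos: [0.607, 0.0149, 0.0743]
tool_rot: [2.519, 1.876, 0.002]
contact_force: [0.5, 0.2, 0.3]
opening: 0.0852
grip_force: 0.0
```

{"op": "apply_moves", "data": {
  "rows": [0, 0, 0, 0, 0, 0, 0, 0, 0, 0, 0, 0, 0, 0, 0, 0, 0, 0, 0, 0, 0, 0, 0, 0, 0, 0, 0, 0, 0, 0, 0, 0, 0, 0, 0, 0],
  "grip": 0.5,
  "grip_force": 40
}}

```text
t: 3.25
tool_pos: [0.6078, 0.0154, 0.0753]
tool_rot: [2.517, 1.876, 0.004]
contact_force: [-0.1, -0.0, 5.9]
opening: 0.0547
grip_force: 44.1
```

Run:
```python
from h import *
plan((.606,.0145,.073,-16.6),(.606,.0145,.2,-16.6),(.579,-.345,.2,-90),(.579,-.345,.1,-90))
```

```text
at [0.6078 0.0154 0.0753] -16.6 F [-0.1 -0.   5.9] open 0.0547 t 3.2 tip 0.0726
(0.606, 0.0145, 0.073, -16.6) row [-0.0024, -0.0025, 0.0039] [0, 0, np.float64(-0.0)] dist 3
(0.606, 0.0145, 0.2, -16.6) row [-0.0024, -0.0025, -0.2078] [0, 0, np.float64(-0.0)] dist 125
(0.579, -0.345, 0.2, -90) row [-0.5894, 0.1256, -0.2078] [0, 0, np.float64(0.8155)] dist 382
(0.579, -0.345, 0.1, -90) row [-0.5894, 0.1256, -0.0411] [0, 0, np.float64(0.8155)] dist 362
```

{"op": "apply_moves", "data": {
  "rows": [0, 0, -0.03, 0, 0, 0, 0, 0, -0.08, 0, 0, 0, -0.01, 0, -0.14, 0, 0, 0, -0.05, 0.01, -0.2078, 0, 0, 0.05, -0.12, 0.03, -0.2078, 0, 0, 0.14, -0.19, 0.04, -0.2078, 0, 0, 0.23, -0.26, 0.055, -0.2078, 0, 0, 0.32, -0.33, 0.07, -0.2078, 0, 0, 0.41, -0.4, 0.085, -0.2078, 0, 0, 0.5, -0.46, 0.1, -0.2078, 0, 0, 0.59, -0.52, 0.11, -0.2078, 0, 0, 0.68, -0.56, 0.12, -0.2078, 0, 0, 0.76, -0.5894, 0.1256, -0.2078, 0, 0, 0.8155, -0.5894, 0.1256, -0.2078, 0, 0, 0.8155, -0.5894, 0.1256, -0.2078, 0, 0, 0.8155, -0.5894, 0.1256, -0.2078, 0, 0, 0.8155]
}}

```text
t: 4.85
tool_pos: [0.5777, -0.3438, 0.1977]
tool_rot: [-3.141, -0.003, 0.001]
contact_force: [-0.1, -0.3, -1.9]
opening: 0.0551
grip_force: 43.3
```

```bash
cat >> h.py <<'E'
def wproj(X,p,R):
    m=ctrl.camera_model('wrist');T=m['tool_from_camera'];K=m['mtx']
    q=np.linalg.inv(T)@np.append(R.T@(np.array(X)-p),1); th=np.arctan2(np.hypot(q[0],q[1]),q[2]); ph=np.arctan2(q[1],q[0]); f=K[0,0]
    return K[0,2]+f*th*np.cos(ph),K[1,2]+f*th*np.sin(ph)
def wplane(u,v,z,p,R):
    m=ctrl.camera_model('wrist');T=m['tool_from_camera'];K=m['mtx']
    a=np.array([u-K[0,2],v-K[1,2]])/K[0,0];th=np.hypot(*a);r=R@T[:3,:3]@np.append(a/th*np.sin(th),np.cos(th));c=p+R@T[:3,3]
    return c+r*(z-c[2])/r[2]
E
python3 - <<'E'
from h import *
plan((.5785,-.345,.2,-90),(.5785,-.345,.0945,-90))
p,R,ps,o=pose(); np.savez('pics/w2pose',p=p,R=R)
im,d=snap('wrist','w2')
for X in [(.5785,-.345,.018),(.4785,-.3445,.018)]+[(.5288+a,-.3444+b,.018) for a in(.1,-.1) for b in(.06,-.06)]:
    u,v=wproj(X,p,R);print(X,round(u,1),round(v,1)); cv2.circle(im,(int(u),int(v)),2,(0,0,255),-1)
cv2.imwrite('pics/w2m.png',im)
E
```

```text
at [ 0.5777 -0.3438  0.1977] -89.9 F [-0.1 -0.3 -1.9] open 0.0551 t 4.8 tip 0.0726
(0.5785, -0.345, 0.2, -90) row [0.0014, 0.002, -0.0038] [0, 0, np.float64(0.0011)] dist 3
(0.5785, -0.345, 0.0945, -90) row [0.0014, 0.002, 0.172] [0, 0, np.float64(0.0011)] dist 103
(0.5785, -0.345, 0.018) 316.2 234.5
(0.4785, -0.3445, 0.018) 315.0 355.9
(0.6288, -0.2844, 0.018) 227.3 163.1
(0.6288, -0.4044, 0.018) 403.4 163.5
(0.42880000000000007, -0.2844, 0.018) 245.7 400.5
(0.42880000000000007, -0.4044, 0.018) 383.4 400.5
```

View pics/w2m.png

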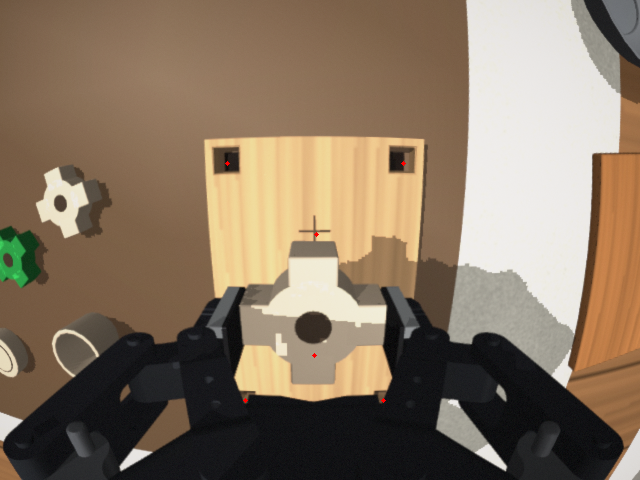

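The wrist view shows the near cross at (314.5,231), against a prediction of (316,234), and the sockets at (227,160) and (402,160). The board is therefore about 2.4 mm farther in +x. I'll compare it with the held tile's hole at (313,327).

Run:
```python
from h import *
z=np.load('pics/w2pose.npz');p,R=z['p'],z['R']
for u,v in((314.5,231),(227,160.5),(402,160)): print('board',wplane(u,v,.018,p,R).round(4))
for dz in(.053,.056): print('hole tool',(R.T@(wplane(313,328,p[2]-dz,p,R)-p)).round(4), wproj(p+R@np.array([0,0,dz]),p,R))
plan((.580,-.344,.0955,-90))
```

```text
board [ 0.581  -0.3438  0.018 ]
board [ 0.6306 -0.2843  0.018 ]
board [ 0.6312 -0.4033  0.018 ]
hole tool [-0.0012 -0.0009  0.053 ] (np.float64(315.3272926283957), np.float64(325.1981677086057))
hole tool [-0.0029 -0.0009  0.056 ] (np.float64(315.2818248020651), np.float64(321.41050494640075))
at [ 0.5777 -0.3437  0.1978] -89.9 F [-0.   0.1 -0.9] open 0.0552 t 4.9 tip 0.0726
(0.58, -0.344, 0.0955, -90) row [0.0038, 0.0004, 0.1705] [0, 0, np.float64(0.0011)] dist 102
```

{"op": "apply_moves", "data": {
  "rows": [0.0055, 0.0004, 0.05, 0, 0, 0, 0.0055, 0.0004, 0.1, 0, 0, 0, 0.0055, 0.0004, 0.14, 0, 0, 0, 0.0055, 0.0004, 0.16, 0, 0, 0, 0.0055, 0.0004, 0.168, 0, 0, 0, 0.0055, 0.0004, 0.1705, 0, 0, 0, 0.0055, 0.0004, 0.1705, 0, 0, 0, 0.0055, 0.0004, 0.1705, 0, 0, 0]
}}

```text
t: 5.7
tool_pos: [0.5817, -0.3457, 0.0975]
tool_rot: [3.14, -0.0, 0.004]
contact_force: [0.2, -0.7, -0.8]
opening: 0.0551
grip_force: 43.4
```

{"op": "apply_moves", "data": {
  "rows": [-0.001, -0.002, 0.003, 0, 0, 0, -0.001, -0.002, 0.0055, 0, 0, 0, -0.001, -0.002, 0.0055, 0, 0, 0, -0.001, -0.002, 0.0055, 0, 0, 0]
}}

```text
t: 6.1
tool_pos: [0.5807, -0.3442, 0.0934]
tool_rot: [3.141, -0.0, 0.001]
contact_force: [-1.4, 1.4, 3.9]
opening: 0.0547
grip_force: 44.0
```

{"op": "apply_moves", "data": {
  "rows": [0, 0, 0, 0, 0, 0, 0, 0, 0, 0, 0, 0, 0, 0, -0.002, 0, 0, 0, 0, 0, -0.02, 0, 0, 0, 0, 0, -0.08, 0, 0, 0, 0, 0, -0.16, 0, 0, 0, 0, 0, -0.17, 0, 0, 0],
  "grip": 0.9
}}

```text
t: 6.8
tool_pos: [0.5832, -0.3461, 0.2035]
tool_rot: [3.133, -0.0, 0.017]
contact_force: [1.0, -0.8, 1.0]
opening: 0.0767
grip_force: 0.0
```

Run:
```python
from h import *
plan((.604,-.142,.2,-165),(.604,-.142,.082,-165))
snap('wrist','w3')
```

```text
at [ 0.5832 -0.3461  0.2035] -90.01 F [ 1.  -0.8  1. ] open 0.0767 t 6.8 tip 0.0726
(0.604, -0.142, 0.2, -165) row [0.0346, -0.3402, 0.0059] [0, 0, np.float64(0.8332)] dist 205
(0.604, -0.142, 0.082, -165) row [0.0346, -0.3402, 0.2026] [0, 0, np.float64(0.8332)] dist 238
```

View pics/w3.png

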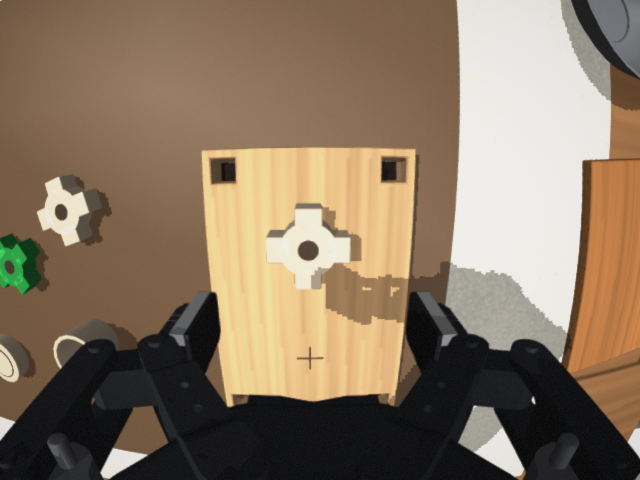

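Run:
```python
from h import *
p,R,ps,o=pose()
for n,u,v,z in(('s1',223.5,171,.018),('s2',393.5,169.5,.018),('x2',310,358,.018),('star',308,249,.040)): print(n,wplane(u,v,z,p,R).round(4))
```

```text
s1 [ 0.63   -0.2839  0.018 ]
s2 [ 0.6307 -0.4021  0.018 ]
x2 [ 0.4811 -0.3436  0.018 ]
star [ 0.5801 -0.3427  0.04  ]
```

Star 1 sits on its cross, within about 1 mm in the view (tile at 308,249; second cross at 310,358). Next is star 2.

{"op": "apply_moves", "data": {
  "rows": [0.004, -0.05, 0.0059, 0, 0, 0.09, 0.008, -0.1, 0.0059, 0, 0, 0.18, 0.013, -0.16, 0.0059, 0, 0, 0.27, 0.02, -0.22, 0.0059, 0, 0, 0.36, 0.025, -0.27, 0.0059, 0, 0, 0.45, 0.03, -0.31, 0.0059, 0, 0, 0.54, 0.0363, -0.342, 0.0059, 0, 0, 0.63, 0.0363, -0.342, 0.0059, 0, 0, 0.72, 0.0363, -0.342, 0.0059, 0, 0, 0.8, 0.0363, -0.342, 0.0059, 0, 0, 0.8332, 0.0363, -0.342, 0.05, 0, 0, 0.8332, 0.0363, -0.342, 0.1, 0, 0, 0.8332, 0.0363, -0.342, 0.15, 0, 0, 0.8332, 0.0363, -0.342, 0.19, 0, 0, 0.8332, 0.0363, -0.342, 0.206, 0, 0, 0.8332, 0.0363, -0.342, 0.206, 0, 0, 0.8332, 0.0363, -0.342, 0.206, 0, 0, 0.8332],
  "grip": 1.0
}}

```text
t: 8.55
tool_pos: [0.6027, -0.1389, 0.0717]
tool_rot: [-2.492, 1.912, -0.002]
contact_force: [0.5, -0.7, 0.1]
opening: 0.0854
grip_force: 0.0
```

{"op": "apply_moves", "data": {
  "rows": [0, 0, 0, 0, 0, 0, 0, 0, 0, 0, 0, 0, 0, 0, 0, 0, 0, 0, 0, 0, 0, 0, 0, 0, 0, 0, 0, 0, 0, 0, 0, 0, 0, 0, 0, 0],
  "grip": 0.5,
  "grip_force": 40
}}

```text
t: 9.15
tool_pos: [0.6034, -0.1391, 0.0728]
tool_rot: [-2.492, 1.912, -0.005]
contact_force: [-0.6, -0.3, 6.1]
opening: 0.0551
grip_force: 44.1
```

Run:
```python
from h import *
plan((.604,-.142,.2,-165),(.481,-.3437,.2,-90),(.481,-.3437,.1,-90))
```

```text
at [ 0.6034 -0.1391  0.0728] -164.99 F [-0.6 -0.3  6.1] open 0.0551 t 9.2 tip 0.0726
(0.604, -0.142, 0.2, -165) row [0.0049, 0.0002, -0.212] [0, 0, np.float64(0.0001)] dist 127
(0.481, -0.3437, 0.2, -90) row [0.2765, 0.2853, -0.212] [0, 0, np.float64(-0.8333)] dist 270
(0.481, -0.3437, 0.1, -90) row [0.2765, 0.2853, -0.0454] [0, 0, np.float64(-0.8333)] dist 240
```

{"op": "apply_moves", "data": {
  "rows": [0, 0, -0.03, 0, 0, 0, 0, 0, -0.09, 0, 0, 0, 0.02, 0.02, -0.16, 0, 0, -0.05, 0.06, 0.06, -0.212, 0, 0, -0.14, 0.1, 0.1, -0.212, 0, 0, -0.23, 0.14, 0.14, -0.212, 0, 0, -0.32, 0.18, 0.18, -0.212, 0, 0, -0.41, 0.21, 0.21, -0.212, 0, 0, -0.5, 0.24, 0.24, -0.212, 0, 0, -0.59, 0.26, 0.265, -0.212, 0, 0, -0.68, 0.27, 0.28, -0.212, 0, 0, -0.77, 0.2765, 0.2853, -0.212, 0, 0, -0.8333, 0.2765, 0.2853, -0.212, 0, 0, -0.8333, 0.2765, 0.2853, -0.212, 0, 0, -0.8333, 0.2765, 0.2853, -0.212, 0, 0, -0.8333]
}}

```text
t: 10.65
tool_pos: [0.4799, -0.3429, 0.1983]
tool_rot: [-3.142, 0.001, -0.0]
contact_force: [-0.1, 0.1, -0.6]
opening: 0.0548
grip_force: 43.3
```

Run:
```python
from h import *
plan((.481,-.3437,.0955,-90))
p,R,ps,o=pose(); np.savez('pics/w4pose',p=p,R=R)
im,d=snap('wrist','w4')
print([wproj(X,p,R) for X in((.581,-.3435,.04),tuple(p+R@np.array([0,0,.053])))])
```

```text
at [ 0.4799 -0.3429  0.1983] -90.05 F [-0.1  0.1 -0.6] open 0.0548 t 10.7 tip 0.0726
(0.481, -0.3437, 0.0955, -90) row [0.0019, 0.0013, 0.1713] [0, 0, np.float64(-0.0006)] dist 103
[(np.float64(315.16273831032123), np.float64(83.43641452247539)), (np.float64(315.3264910705031), np.float64(325.19249558325794))]
```

View pics/w4.png

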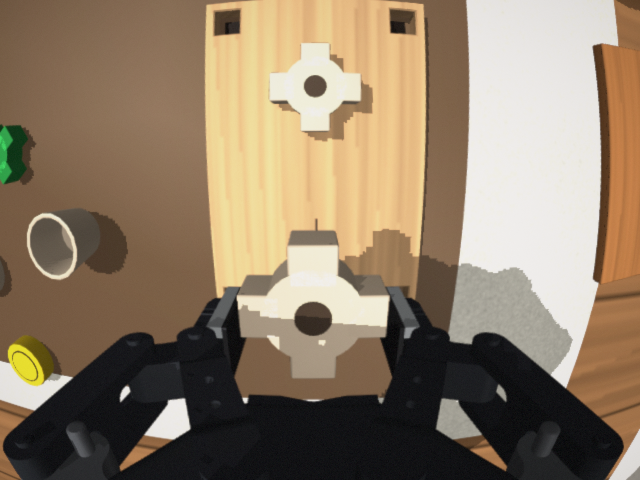

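The held hole is at (313,319), so the tile sits about 3.5 mm forward of the gripper axis. I'll shift the placement to match.

{"op": "apply_moves", "data": {
  "rows": [-0.004, 0.0013, 0.05, 0, 0, 0, -0.004, 0.0013, 0.1, 0, 0, 0, -0.004, 0.0013, 0.14, 0, 0, 0, -0.004, 0.0013, 0.16, 0, 0, 0, -0.004, 0.0013, 0.168, 0, 0, 0, -0.004, 0.0013, 0.173, 0, 0, 0, -0.004, 0.0013, 0.175, 0, 0, 0, -0.004, 0.0013, 0.175, 0, 0, 0, -0.004, 0.0013, 0.175, 0, 0, 0]
}}

```text
t: 11.6
tool_pos: [0.4778, -0.3445, 0.0941]
tool_rot: [3.14, -0.0, 0.002]
contact_force: [0.2, -0.6, 0.1]
opening: 0.0552
grip_force: 43.3
```

{"op": "apply_moves", "data": {
  "rows": [-0.0005, -0.001, 0.003, 0, 0, 0, -0.0005, -0.001, 0.0055, 0, 0, 0, -0.0005, -0.001, 0.0055, 0, 0, 0, -0.0005, -0.001, 0.0055, 0, 0, 0]
}}

```text
t: 12.0
tool_pos: [0.4773, -0.3437, 0.0908]
tool_rot: [3.141, 0.0, 0.0]
contact_force: [-2.1, 2.3, 4.6]
opening: 0.055
grip_force: 43.9
```

{"op": "apply_moves", "data": {
  "rows": [0, 0, 0, 0, 0, 0, 0, 0, 0, 0, 0, 0, 0, 0, -0.002, 0, 0, 0, 0, 0, -0.02, 0, 0, 0, 0, 0, -0.08, 0, 0, 0, 0, 0, -0.16, 0, 0, 0, 0, 0, -0.26, 0, 0, 0, 0, 0, -0.32, 0, 0, 0, 0, 0, -0.32, 0, 0, 0, 0, 0, -0.32, 0, 0, 0],
  "grip": 1.0
}}

```text
t: 13.0
tool_pos: [0.4776, -0.344, 0.2846]
tool_rot: [3.138, 0.0, 0.005]
contact_force: [0.5, -0.5, -1.0]
opening: 0.0856
grip_force: 0.0
```

Run:
```python
from h import *
p,R,ps,o=pose(); np.savez('pics/w5pose',p=p,R=R)
snap('wrist','w5')
plan((.518,.360,.285,-8.25),(.518,.360,.125,-8.25),(.518,.360,.285,171.75))
```

```text
at [ 0.4769 -0.3433  0.2821] -90.0 F [ 0.3  0.2 -0.4] open 0.0855 t 13.1 tip 0.0726
(0.518, 0.36, 0.285, -8.25) row [0.0685, -1.1722, -0.0049] [0, 0, np.float64(-0.9083)] dist 705
(0.518, 0.36, 0.125, -8.25) row [0.0685, -1.1722, 0.2618] [0, 0, np.float64(-0.9083)] dist 722
(0.518, 0.36, 0.285, 171.75) row [0.0685, -1.1722, -0.0049] [0, 0, np.float64(1.0917)] dist 705
```

View pics/w5.png

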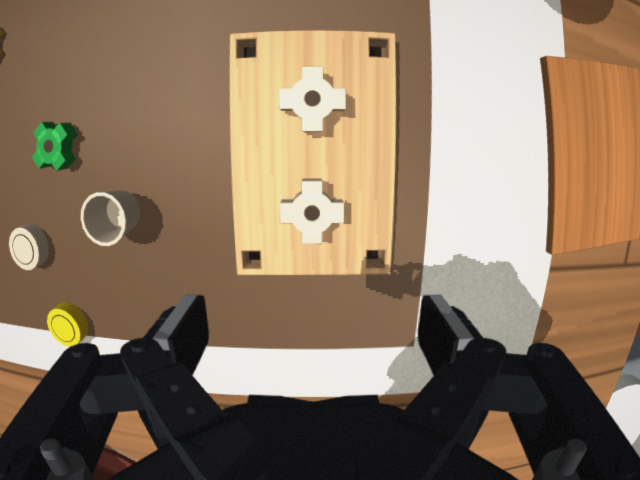

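Run:
```python
from h import *
z=np.load('pics/w5pose.npz');p,R=z['p'],z['R']
S=np.array([wplane(u,v,.018,p,R)[:2] for u,v in((246.5,49),(377.5,48),(252,260),(374.5,258.5))]);print(S.round(4),S.mean(0))
print('yaw',np.degrees(np.arctan2(*(S[0]+S[1]-S[2]-S[3])[::-1])),np.degrees(np.arctan2(*(S[0]+S[2]-S[1]-S[3])[::-1]))-90)
for u,v in((312.5,98),(312,212)): print('star',wplane(u,v,.04,p,R).round(4))
```

```text
[[ 0.6294 -0.2841]
 [ 0.6303 -0.4023]
 [ 0.4305 -0.2851]
 [ 0.4318 -0.4033]] [ 0.53051313 -0.34371712]
yaw 0.28672734939425504 0.535690302370412
star [ 0.5794 -0.3436  0.04  ]
star [ 0.4819 -0.3431  0.04  ]
```

{"op": "apply_moves", "data": {
  "rows": [0, -0.04, 0, 0, 0, -0.05, 0.01, -0.11, 0, 0, 0, -0.14, 0.02, -0.19, 0, 0, 0, -0.23, 0.03, -0.27, 0, 0, 0, -0.32, 0.03, -0.35, 0, 0, 0, -0.41, 0.04, -0.43, 0, 0, 0, -0.5, 0.04, -0.51, 0, 0, 0, -0.59, 0.05, -0.59, 0, 0, 0, -0.68, 0.05, -0.67, 0, 0, 0, -0.77, 0.055, -0.75, 0, 0, 0, -0.86, 0.06, -0.83, 0, 0, 0, -0.908, 0.06, -0.9, 0, 0, 0, -0.908, 0.06, -0.96, 0, 0, 0, -0.908, 0.06, -0.99, 0, 0, 0, -0.908, 0.06, -0.99, 0, 0, 0, -0.908]
}}

```text
t: 14.55
tool_pos: [0.5117, 0.2523, 0.2789]
tool_rot: [-2.371, -2.058, 0.007]
contact_force: [-0.1, -0.4, -0.0]
opening: 0.0853
grip_force: 0.0
```

Run:
```python
from h import *
plan((.518,.360,.285,-8.25))
```

```text
at [0.5117 0.2523 0.2789] -8.08 F [-0.1 -0.4 -0. ] open 0.0853 t 14.6 tip 0.0726
(0.518, 0.36, 0.285, -8.25) row [0.1791, -0.0148, -0.0101] [0, 0, np.float64(0.0019)] dist 108
```

{"op": "apply_moves", "data": {
  "rows": [0.06, -0.005, -0.01, 0, 0, 0.002, 0.12, -0.01, -0.01, 0, 0, 0.002, 0.165, -0.0148, -0.01, 0, 0, 0.002, 0.1791, -0.0148, -0.01, 0, 0, 0.002, 0.1791, -0.0148, -0.01, 0, 0, 0.002, 0.1791, -0.0148, -0.01, 0, 0, 0.002, 0.1791, -0.0148, -0.01, 0, 0, 0.002]
}}

```text
t: 15.25
tool_pos: [0.5198, 0.3567, 0.2873]
tool_rot: [2.381, 2.05, -0.002]
contact_force: [-0.7, -0.4, -0.9]
opening: 0.0852
grip_force: 0.0
```

Run:
```python
from h import *
p,R,ps,o=pose(); np.savez('pics/w6pose',p=p,R=R)
im,d=snap('wrist','w6')
plan((.518,.360,.150,-8.25))
a=np.radians(-8.25);ex=np.array([np.cos(a),np.sin(a)]);ey=np.array([-ex[1],ex[0]])
for sx in(-1,1):
  for sy in(-1,1):
    q=np.array([.5163,.3597])+sx*.008*ex+sy*.035*ey; u,v=wproj((*q,.11),p,R); print(round(u,1),round(v,1)); cv2.circle(im,(int(u),int(v)),1,(0,0,255),-1)
cv2.imwrite('pics/w6m.png',cv2.resize(im[80:380,120:520],None,fx=2,fy=2))
```

```text
at [0.5199 0.3569 0.2876] -8.54 F [-0.1 -0.2 -0.1] open 0.0854 t 15.3 tip 0.0726
(0.518, 0.36, 0.15, -8.25) row [0.0047, -0.0039, 0.2293] [0, 0, np.float64(-0.0033)] dist 138
297.1 281.8
295.4 184.3
319.4 281.7
319.3 184.1
```

View pics/w6m.png

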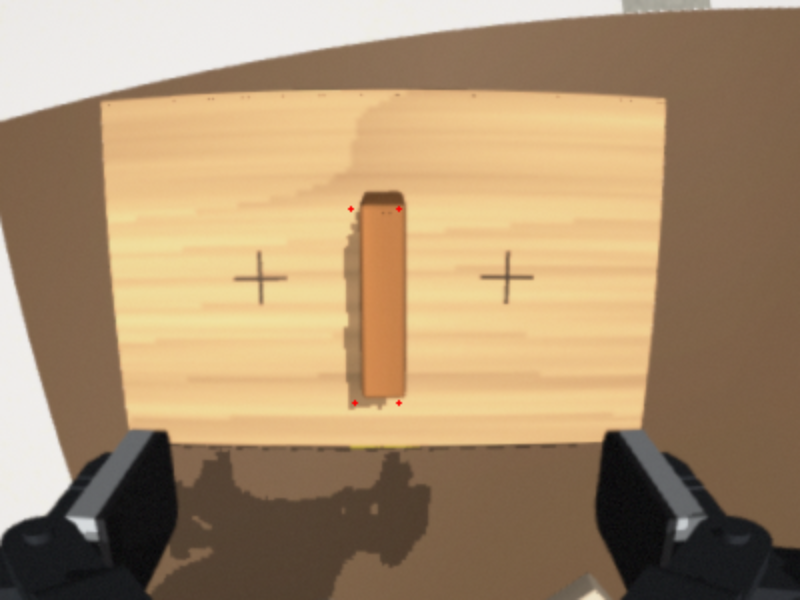

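The grip block's corners sit about 3 mm in +x and 2 mm in +y from the top-camera estimate, and the yaw is aligned. I'll descend onto it with that correction.

{"op": "apply_moves", "data": {
  "rows": [0.0067, -0.002, 0.05, 0, 0, 0, 0.0067, -0.002, 0.11, 0, 0, 0, 0.0067, -0.002, 0.17, 0, 0, 0, 0.0067, -0.002, 0.21, 0, 0, 0, 0.0067, -0.002, 0.226, 0, 0, 0, 0.0067, -0.002, 0.229, 0, 0, 0, 0.0067, -0.002, 0.229, 0, 0, 0, 0.0067, -0.002, 0.229, 0, 0, 0]
}}

```text
t: 16.1
tool_pos: [0.5203, 0.3627, 0.1526]
tool_rot: [2.379, 2.051, 0.006]
contact_force: [0.1, 0.2, -0.0]
opening: 0.0853
grip_force: 0.0
```

{"op": "apply_moves", "data": {
  "rows": [0, 0, 0, 0, 0, 0, 0, 0, 0, 0, 0, 0, 0, 0, 0, 0, 0, 0, 0, 0, 0, 0, 0, 0, 0, 0, 0, 0, 0, 0, 0, 0, 0, 0, 0, 0, 0, 0, 0, 0, 0, 0, 0, 0, 0, 0, 0, 0],
  "grip": 0.0,
  "grip_force": 90
}}

```text
t: 16.9
tool_pos: [0.5192, 0.3624, 0.1506]
tool_rot: [2.379, 2.052, 0.001]
contact_force: [-0.6, 0.3, 3.2]
opening: 0.0149
grip_force: 87.7
```

Run:
```python
from h import *
plan((.519,.361,.29,-8.5),(.5305,-.2,.29,0.3))
```

```text
at [0.5192 0.3624 0.1506] -8.46 F [-0.6  0.3  3.2] open 0.0149 t 16.9 tip 0.0726
(0.519, 0.361, 0.29, -8.5) row [-0.0023, -0.0001, -0.2324] [0, 0, np.float64(0.0005)] dist 139
(0.5305, -0.2, 0.29, 0.3) row [-0.9244, 0.1564, -0.2324] [0, 0, np.float64(-0.0973)] dist 580
```

{"op": "apply_moves", "data": {
  "rows": [0, 0, -0.01, 0, 0, 0, 0, 0, -0.03, 0, 0, 0, 0, 0, -0.07, 0, 0, 0, 0, 0, -0.12, 0, 0, 0, 0, 0, -0.17, 0, 0, 0, 0, 0, -0.21, 0, 0, 0, 0, 0, -0.2324, 0, 0, 0, 0, 0, -0.2324, 0, 0, 0, 0, 0, -0.2324, 0, 0, 0]
}}

```text
t: 17.8
tool_pos: [0.5187, 0.3621, 0.2886]
tool_rot: [-2.379, -2.051, 0.003]
contact_force: [-0.3, -0.4, -3.9]
opening: 0.0147
grip_force: 88.2
```

Run:
```python
from h import *
plan((.5305,-.2,.29,0.3))
```

```text
at [0.5187 0.3621 0.2886] -8.46 F [-0.3 -0.4 -3.9] open 0.0147 t 17.8 tip 0.0726
(0.5305, -0.2, 0.29, 0.3) row [-0.9237, 0.1573, -0.0024] [0, 0, np.float64(-0.0973)] dist 562
```

{"op": "apply_moves", "data": {
  "rows": [-0.01, 0.002, -0.002, 0, 0, 0, -0.03, 0.005, -0.002, 0, 0, 0, -0.07, 0.012, -0.002, 0, 0, -0.01, -0.12, 0.02, -0.002, 0, 0, -0.015, -0.18, 0.03, -0.002, 0, 0, -0.02, -0.24, 0.04, -0.002, 0, 0, -0.03, -0.3, 0.05, -0.002, 0, 0, -0.035, -0.36, 0.06, -0.002, 0, 0, -0.04, -0.42, 0.07, -0.002, 0, 0, -0.05, -0.48, 0.08, -0.002, 0, 0, -0.055, -0.54, 0.09, -0.002, 0, 0, -0.06, -0.6, 0.1, -0.002, 0, 0, -0.07, -0.66, 0.11, -0.002, 0, 0, -0.075, -0.72, 0.12, -0.002, 0, 0, -0.08, -0.78, 0.13, -0.002, 0, 0, -0.09, -0.84, 0.14, -0.002, 0, 0, -0.095, -0.88, 0.15, -0.002, 0, 0, -0.097, -0.91, 0.155, -0.002, 0, 0, -0.097, -0.92, 0.157, -0.002, 0, 0, -0.097, -0.9237, 0.1573, -0.002, 0, 0, -0.097]
}}

```text
t: 19.8
tool_pos: [0.5306, -0.2, 0.2904]
tool_rot: [-2.216, -2.225, -0.0]
contact_force: [0.0, -0.4, -3.4]
opening: 0.0149
grip_force: 88.0
```

Run:
```python
from h import *
plan((.5305,-.3437,.29,0.3))
```

```text
at [ 0.5306 -0.2     0.2904] 0.23 F [ 0.  -0.4 -3.4] open 0.0149 t 19.8 tip 0.0726
(0.5305, -0.3437, 0.29, 0.3) row [-0.2395, -0.0011, 0.0007] [0, 0, np.float64(-0.0008)] dist 144
```

{"op": "apply_moves", "data": {
  "rows": [-0.02, 0, 0, 0, 0, 0, -0.06, 0, 0, 0, 0, 0, -0.12, 0, 0, 0, 0, 0, -0.18, 0, 0, 0, 0, 0, -0.22, 0, 0.01, 0, 0, 0, -0.237, -0.001, 0.03, 0, 0, 0, -0.237, -0.001, 0.07, 0, 0, 0, -0.237, -0.001, 0.11, 0, 0, 0, -0.237, -0.001, 0.15, 0, 0, 0, -0.237, -0.001, 0.165, 0, 0, 0, -0.237, -0.001, 0.167, 0, 0, 0, -0.237, -0.001, 0.167, 0, 0, 0, -0.237, -0.001, 0.167, 0, 0, 0]
}}

```text
t: 21.1
tool_pos: [0.5319, -0.3424, 0.1927]
tool_rot: [2.214, 2.225, 0.001]
contact_force: [0.2, 0.6, -4.5]
opening: 0.0147
grip_force: 88.0
```

Run:
```python
from h import *
plan((.5305,-.3423,.190,0.3),(.5305,-.3423,.157,0.3))
im,_=snap('scene','s2')
p,R,ps,o=pose(); w,_=snap('wrist','w7')
a=cv2.resize(im[110:240,130:310],None,fx=3,fy=3,interpolation=2)
b=cv2.resize(w,(520,390)); 
cv2.imwrite('pics/s2c.png',a)
```

```text
at [ 0.5319 -0.3424  0.1927] 0.29 F [ 0.2  0.6 -4.5] open 0.0147 t 21.1 tip 0.0726
(0.5305, -0.3423, 0.19, 0.3) row [0.0001, -0.0023, 0.0045] [0, 0, np.float64(-0.0001)] dist 3
(0.5305, -0.3423, 0.157, 0.3) row [0.0001, -0.0023, 0.0595] [0, 0, np.float64(-0.0001)] dist 36
```

View pics/s2c.png

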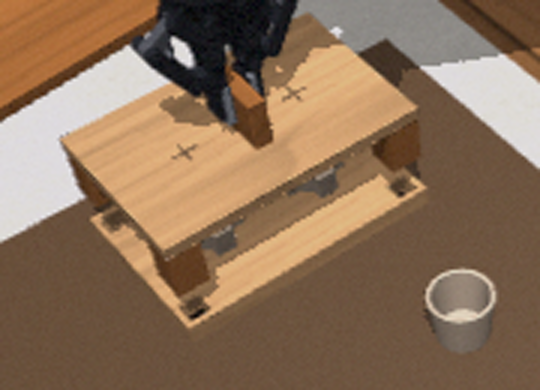

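The footed board hovers level over the base, with its feet above the sockets at crop (195,305), (400,185) and (110,215). Lowering gently.

{"op": "apply_moves", "data": {
  "rows": [0, -0.0015, 0.006, 0, 0, 0, 0, -0.0015, 0.012, 0, 0, 0, 0, -0.0015, 0.018, 0, 0, 0, 0, -0.0015, 0.024, 0, 0, 0, 0, -0.0015, 0.03, 0, 0, 0, 0, -0.0015, 0.036, 0, 0, 0, 0, -0.0015, 0.036, 0, 0, 0]
}}

```text
t: 21.9
tool_pos: [0.5298, -0.3417, 0.1682]
tool_rot: [-2.215, -2.226, 0.0]
contact_force: [-0.3, -0.3, -4.4]
opening: 0.0147
grip_force: 88.1
```

{"op": "apply_moves", "data": {
  "rows": [0, 0.0005, 0.005, 0, 0, 0, 0, 0.0005, 0.01, 0, 0, 0, 0, 0.0005, 0.014, 0, 0, 0, 0, 0.0005, 0.017, 0, 0, 0, 0, 0.0005, 0.017, 0, 0, 0]
}}

```text
t: 22.4
tool_pos: [0.5302, -0.3418, 0.1584]
tool_rot: [-2.216, -2.226, 0.0]
contact_force: [-0.1, 0.0, -4.1]
opening: 0.0148
grip_force: 88.1
```

Pins are in the sockets without contact. Final few millimetres.

{"op": "apply_moves", "data": {
  "rows": [0, 0, 0.002, 0, 0, 0, 0, 0, 0.004, 0, 0, 0, 0, 0, 0.005, 0, 0, 0, 0, 0, 0.005, 0, 0, 0]
}}

```text
t: 22.8
tool_pos: [0.5306, -0.3421, 0.1567]
tool_rot: [2.216, 2.226, 0.0]
contact_force: [-0.7, 1.0, -1.0]
opening: 0.0147
grip_force: 88.8
```

{"op": "apply_moves", "data": {
  "rows": [0, 0, 0.0005, 0, 0, 0, 0, 0, 0.0005, 0, 0, 0, 0, 0, 0.0005, 0, 0, 0, 0, 0, 0.0005, 0, 0, 0, 0, 0, 0.0005, 0, 0, 0, 0, 0, -0.02, 0, 0, 0, 0, 0, -0.07, 0, 0, 0, 0, 0, -0.14, 0, 0, 0, 0, 0, -0.2, 0, 0, 0, 0, 0, -0.22, 0, 0, 0, 0, 0, -0.22, 0, 0, 0, 0, 0, -0.22, 0, 0, 0],
  "grip": 1.0
}}

```text
t: 24.0
tool_pos: [0.53, -0.3417, 0.2867]
tool_rot: [-2.215, -2.225, 0.0]
contact_force: [0.2, -0.2, -1.2]
opening: 0.0853
grip_force: 0.0
```

Run:
```python
from h import *
p,R,ps,o=pose(); np.savez('pics/w8pose',p=p,R=R)
im,d=snap('wrist','w8'); cv2.imwrite('pics/w8c.png',cv2.resize(im[60:360,120:520],None,fx=2,fy=2))
im,_=snap('scene','s3'); snap('top','t3')
d=np.load('pics/t3.npy')
vv,uu=np.mgrid[:480,:640]; m=ctrl.camera_model('top');K=m['mtx']
P=(np.stack([(uu-K[0,2])/K[0,0],(vv-K[1,2])/K[1,1],np.ones_like(uu)],-1)*d[...,None]-m['t'])@m['R']
s=(P[...,1]<-.25)&(P[...,1]>-.43)&(P[...,0]>.41)&(P[...,0]<.65)&(P[...,2]>.055)&(P[...,2]<.09)
q=P[s];A=np.c_[q[:,:2]-[.53,-.344],np.ones(len(q))];print('plane',np.linalg.lstsq(A,q[:,2],rcond=None)[0],len(q), cv2.minAreaRect((q[:,:2]*1000).astype(np.float32)))
plan((.438,0.0,.2,-90),(.44,0,.085,-90))
```

```text
plane [-0.0017585  -0.00515894  0.07224476] 9317 ((528.6212768554688, -344.4036560058594), (230.168701171875, 152.51113891601562), 0.4344043433666229)
at [ 0.5296 -0.3414  0.285 ] 0.27 F [ 0.1 -0.9 -0.2] open 0.0854 t 24.1 tip 0.0726
(0.438, 0.0, 0.2, -90) row [0.5697, -0.1501, 0.1417] [0, 0, np.float64(1.003)] dist 364
(0.44, 0, 0.085, -90) row [0.5697, -0.1467, 0.3334] [0, 0, np.float64(1.003)] dist 406
```

View pics/w8c.png

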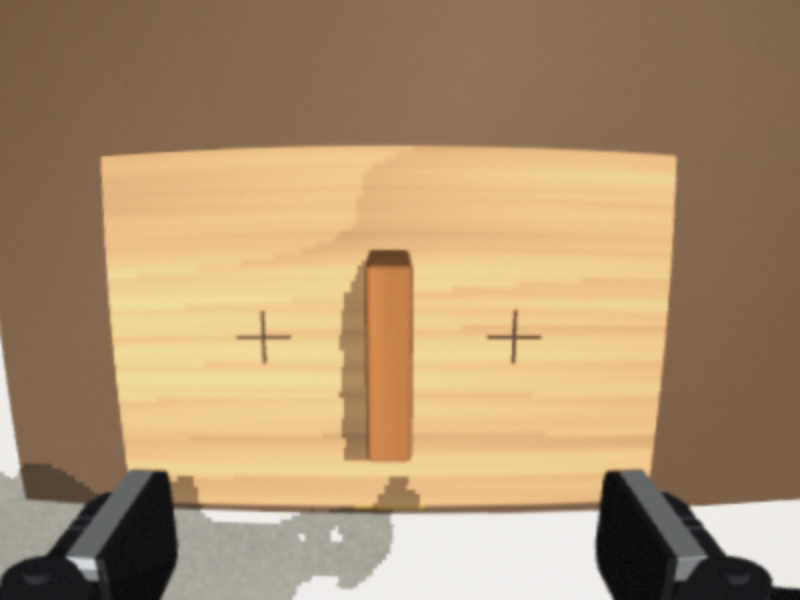

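The stack is seated: the face plane is level at z = 0.072 m, as required. The crosses are at full-image (251.5,228.5) and (377,228.5). Next is round 2.

Run:
```python
from h import *
z=np.load('pics/w8pose.npz');p,R=z['p'],z['R']
for u,v in((251.5,228.5),(377,228.5)): print(wplane(u,v,.072,p,R).round(4))
plan((.440,0.0,.2,-89.7))
```

```text
[ 0.4806 -0.344   0.072 ]
[ 0.5807 -0.3435  0.072 ]
at [ 0.5296 -0.3414  0.285 ] 0.27 F [ 0.1 -0.9 -0.2] open 0.0854 t 24.1 tip 0.0726
(0.44, 0.0, 0.2, -89.7) row [0.5697, -0.1467, 0.1417] [0, 0, np.float64(0.9997)] dist 363
```

{"op": "apply_moves", "data": {
  "rows": [0.03, -0.01, 0.01, 0, 0, 0.08, 0.09, -0.03, 0.03, 0, 0, 0.17, 0.15, -0.05, 0.05, 0, 0, 0.26, 0.21, -0.06, 0.07, 0, 0, 0.35, 0.27, -0.08, 0.09, 0, 0, 0.44, 0.33, -0.09, 0.1, 0, 0, 0.53, 0.39, -0.11, 0.12, 0, 0, 0.45, 0.45, -0.12, 0.13, 0, 0, 0.62, 0.51, -0.135, 0.14, 0, 0, 0.71, 0.55, -0.145, 0.1417, 0, 0, 0.8, 0.5697, -0.147, 0.1417, 0, 0, 0.89, 0.5697, -0.147, 0.1417, 0, 0, 0.98, 0.5697, -0.147, 0.1417, 0, 0, 1.0, 0.5697, -0.147, 0.1417, 0, 0, 1.0, 0.5697, -0.147, 0.1417, 0, 0, 1.0]
}}

```text
t: 25.65
tool_pos: [0.4401, -0.0005, 0.2019]
tool_rot: [-3.141, -0.011, 0.003]
contact_force: [0.4, 0.2, 0.4]
opening: 0.0857
grip_force: 0.0
```

Run:
```python
from h import *
plan((.440,0.0,.2,-89.7),(.44,0,.077,-89.7))
p,R,ps,o=pose(); im,d=snap('wrist','w9')
u,v=wproj((.44,0,.022),p,R);print(u,v)
g=im[150:330,220:420];h=(g.min(2)>150).astype(np.uint8);n,l,st,c=cv2.connectedComponentsWithStats(h)
for i in range(1,n):
    if st[i,4]>800: print(st[i],wplane(220+st[i,0]+(st[i,2]-1)/2,150+st[i,1]+(st[i,3]-1)/2,.022,p,R))
cv2.circle(im,(int(u),int(v)),2,(0,0,255),-1);cv2.imwrite('pics/w9m.png',cv2.resize(im,(480,360)))
```

```text
at [ 0.4401 -0.0005  0.2019] -89.59 F [0.4 0.2 0.4] open 0.0857 t 25.6 tip 0.0726
(0.44, 0.0, 0.2, -89.7) row [-0.0001, -0.0009, 0.0032] [0, 0, np.float64(0.0012)] dist 2
(0.44, 0, 0.077, -89.7) row [-0.0001, -0.0009, 0.2082] [0, 0, np.float64(0.0012)] dist 125
313.56830615197026 235.31620276562288
[  55   47   75   73 2023] [0.44166386 0.00110242 0.022     ]
[  68   61   50   48 1913] [0.44058461 0.00074798 0.022     ]
```

View pics/w9m.png

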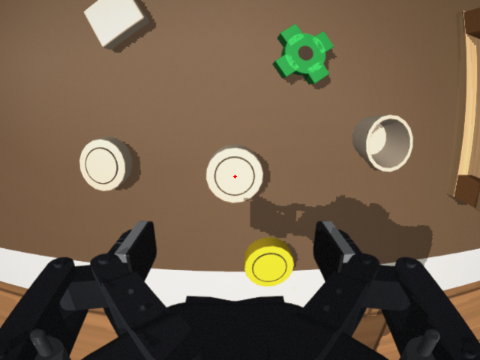

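Round 2 lies under the predicted dot, at (235,176) in the reduced view and (0.441, 0.001) in the world. Descending.

{"op": "apply_moves", "data": {
  "rows": [0.001, -0.002, 0.05, 0, 0, 0, 0.001, -0.002, 0.1, 0, 0, 0, 0.001, -0.002, 0.15, 0, 0, 0, 0.001, -0.002, 0.19, 0, 0, 0, 0.001, -0.002, 0.207, 0, 0, 0, 0.001, -0.002, 0.207, 0, 0, 0, 0.001, -0.002, 0.207, 0, 0, 0, 0.001, -0.002, 0.207, 0, 0, 0]
}}

```text
t: 26.5
tool_pos: [0.4424, 0.0004, 0.0804]
tool_rot: [3.141, 0.008, 0.005]
contact_force: [-0.4, -0.1, -0.3]
opening: 0.0856
grip_force: 0.0
```

{"op": "apply_moves", "data": {
  "rows": [0, 0, 0, 0, 0, 0, 0, 0, 0, 0, 0, 0, 0, 0, 0, 0, 0, 0, 0, 0, 0, 0, 0, 0, 0, 0, 0, 0, 0, 0, 0, 0, 0, 0, 0, 0],
  "grip": 0.5,
  "grip_force": 40
}}

```text
t: 27.1
tool_pos: [0.442, 0.0005, 0.08]
tool_rot: [3.141, 0.008, 0.002]
contact_force: [-1.6, -0.5, 5.8]
opening: 0.0526
grip_force: 41.4
```

Run:
```python
from h import *
plan((.441,0,.25,-90),(.4806,-.344,.25,-90))
```

```text
at [0.442  0.0005 0.08  ] -89.72 F [-1.6 -0.5  5.8] open 0.0526 t 27.1 tip 0.0726
(0.441, 0, 0.25, -90) row [-0.0016, 0.0008, -0.2833] [0, 0, np.float64(0.0031)] dist 170
(0.4806, -0.344, 0.25, -90) row [0.0616, 0.5745, -0.2833] [0, 0, np.float64(0.0031)] dist 386
```

{"op": "apply_moves", "data": {
  "rows": [0, 0, -0.03, 0, 0, 0, 0, 0, -0.08, 0, 0, 0, 0, 0, -0.14, 0, 0, 0, 0, 0.01, -0.2, 0, 0, 0, 0.005, 0.05, -0.25, 0, 0, 0, 0.01, 0.11, -0.283, 0, 0, 0, 0.02, 0.18, -0.283, 0, 0, 0, 0.03, 0.25, -0.283, 0, 0, 0, 0.035, 0.32, -0.283, 0, 0, 0, 0.04, 0.39, -0.283, 0, 0, 0, 0.05, 0.46, -0.283, 0, 0, 0, 0.055, 0.52, -0.283, 0, 0, 0, 0.06, 0.56, -0.283, 0, 0, 0, 0.0616, 0.5745, -0.283, 0, 0, 0, 0.0616, 0.5745, -0.283, 0, 0, 0, 0.0616, 0.5745, -0.283, 0, 0, 0]
}}

```text
t: 28.7
tool_pos: [0.4797, -0.3429, 0.2482]
tool_rot: [-3.141, -0.008, 0.001]
contact_force: [-0.0, 0.7, -1.5]
opening: 0.0525
grip_force: 42.2
```

Run:
```python
from h import *
plan((.4806,-.344,.1535,-90))
p,R,ps,o=pose(); im,d=snap('wrist','w10'); cv2.imwrite('pics/w10c.png',im[180:420,180:460])
print(wproj(p+R@np.array([0,0,.058]),p,R),wproj(p+R@np.array([.027,0,.058]),p,R),wproj((.4806,-.344,.072),p,R))
```

```text
at [ 0.4797 -0.3429  0.2482] -89.7 F [-0.   0.7 -1.5] open 0.0525 t 28.7 tip 0.0726
(0.4806, -0.344, 0.1535, -90) row [0.0015, 0.0018, 0.1578] [0, 0, np.float64(0.0034)] dist 95
(np.float64(315.25372485217423), np.float64(318.97047136847755)) (np.float64(315.37553597194426), np.float64(252.8472833698095)) (np.float64(316.1015077280225), np.float64(235.7065712110208))
```

View pics/w10c.png

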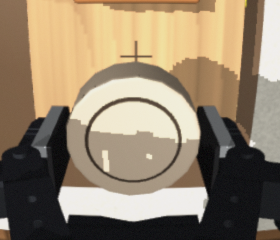

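The cross is at (316,237) and the held tile's ring centre at (313,320), both matching predictions. Lowering.

{"op": "apply_moves", "data": {
  "rows": [0.001, 0.001, 0.05, 0, 0, 0, 0.001, 0.001, 0.1, 0, 0, 0, 0.001, 0.001, 0.135, 0, 0, 0, 0.001, 0.001, 0.15, 0, 0, 0, 0.001, 0.001, 0.156, 0, 0, 0, 0.001, 0.001, 0.158, 0, 0, 0, 0.001, 0.001, 0.158, 0, 0, 0, 0.001, 0.001, 0.158, 0, 0, 0]
}}

```text
t: 29.55
tool_pos: [0.481, -0.345, 0.1552]
tool_rot: [3.14, 0.008, 0.003]
contact_force: [-0.1, 0.1, -1.1]
opening: 0.0521
grip_force: 42.2
```

{"op": "apply_moves", "data": {
  "rows": [0, -0.001, 0.003, 0, 0, 0, 0, -0.001, 0.0055, 0, 0, 0, 0, -0.001, 0.0055, 0, 0, 0, 0, -0.001, 0.0055, 0, 0, 0]
}}

```text
t: 29.95
tool_pos: [0.4808, -0.3442, 0.152]
tool_rot: [3.141, 0.007, 0.001]
contact_force: [-2.0, 1.2, 4.7]
opening: 0.0524
grip_force: 42.9
```

{"op": "apply_moves", "data": {
  "rows": [0, 0, 0, 0, 0, 0, 0, 0, 0, 0, 0, 0, 0, 0, -0.002, 0, 0, 0, 0, 0, -0.02, 0, 0, 0, 0, 0, -0.06, 0, 0, 0, 0, 0, -0.12, 0, 0, 0, 0, 0, -0.16, 0, 0, 0, 0, 0, -0.16, 0, 0, 0],
  "grip": 0.85
}}

```text
t: 30.75
tool_pos: [0.4821, -0.3455, 0.2525]
tool_rot: [3.135, 0.008, 0.011]
contact_force: [-0.0, -0.2, 0.2]
opening: 0.0723
grip_force: 0.0
```

Run:
```python
from h import *
plan((.451,.133,.2,-90),(.451,.133,.078,-90))
```

```text
at [ 0.4821 -0.3455  0.2525] -89.73 F [-0.  -0.2  0.2] open 0.0723 t 30.8 tip 0.0726
(0.451, 0.133, 0.2, -90) row [-0.048, -0.7977, 0.0876] [0, 0, np.float64(0.003)] dist 482
(0.451, 0.133, 0.078, -90) row [-0.048, -0.7977, 0.2909] [0, 0, np.float64(0.003)] dist 510
```

{"op": "apply_moves", "data": {
  "rows": [0, -0.03, 0, 0, 0, 0, -0.005, -0.09, 0, 0, 0, 0, -0.01, -0.16, 0, 0, 0, 0, -0.015, -0.24, 0, 0, 0, 0, -0.02, -0.32, 0.02, 0, 0, 0, -0.025, -0.4, 0.04, 0, 0, 0, -0.03, -0.48, 0.05, 0, 0, 0, -0.035, -0.56, 0.06, 0, 0, 0, -0.04, -0.64, 0.07, 0, 0, 0, -0.045, -0.71, 0.08, 0, 0, 0, -0.048, -0.77, 0.0876, 0, 0, 0, -0.048, -0.7977, 0.0876, 0, 0, 0, -0.048, -0.7977, 0.0876, 0, 0, 0, -0.048, -0.7977, 0.0876, 0, 0, 0, -0.048, -0.7977, 0.0876, 0, 0, 0],
  "grip": 1.0
}}

```text
t: 32.25
tool_pos: [0.4489, 0.1339, 0.1932]
tool_rot: [3.141, 0.006, -0.002]
contact_force: [0.0, 0.3, -1.1]
opening: 0.0856
grip_force: 0.0
```

Run:
```python
from h import *
p,R,ps,o=pose(); im,d=snap('wrist','w11')
plan((.451,.133,.078,-90))
g=im[150:330,220:420];h=(g.min(2)>150).astype(np.uint8);n,l,st,c=cv2.connectedComponentsWithStats(h)
for i in range(1,n):
    if st[i,4]>800: print(st[i],wplane(220+st[i,0]+(st[i,2]-1)/2,150+st[i,1]+(st[i,3]-1)/2,.022,p,R))
```

```text
at [0.4491 0.1337 0.1935] -89.81 F [ 0.7  0.2 -0.4] open 0.0854 t 32.3 tip 0.0726
(0.451, 0.133, 0.078, -90) row [0.0032, 0.0013, 0.1925] [0, 0, np.float64(0.0021)] dist 116
[  56   48   78   75 2155] [0.45153981 0.13372193 0.022     ]
[  69   62   52   50 2048] [0.45049286 0.13371733 0.022     ]
```

{"op": "apply_moves", "data": {
  "rows": [0.0025, 0, 0.05, 0, 0, 0, 0.0025, 0, 0.1, 0, 0, 0, 0.0025, 0, 0.14, 0, 0, 0, 0.0025, 0, 0.175, 0, 0, 0, 0.0025, 0, 0.189, 0, 0, 0, 0.0025, 0, 0.189, 0, 0, 0, 0.0025, 0, 0.189, 0, 0, 0, 0.0025, 0, 0.189, 0, 0, 0]
}}

```text
t: 33.1
tool_pos: [0.452, 0.1346, 0.082]
tool_rot: [-3.141, -0.007, -0.004]
contact_force: [0.4, -0.3, -0.3]
opening: 0.0855
grip_force: 0.0
```

{"op": "apply_moves", "data": {
  "rows": [0, 0, 0, 0, 0, 0, 0, 0, 0, 0, 0, 0, 0, 0, 0, 0, 0, 0, 0, 0, 0, 0, 0, 0, 0, 0, 0, 0, 0, 0, 0, 0, 0, 0, 0, 0],
  "grip": 0.5,
  "grip_force": 40
}}

```text
t: 33.7
tool_pos: [0.4515, 0.1347, 0.0816]
tool_rot: [-3.142, -0.008, -0.002]
contact_force: [-0.9, -1.0, 5.9]
opening: 0.0521
grip_force: 41.5
```

Run:
```python
from h import *
plan((.5807,-.3435,.25,-90))
```

```text
at [0.4515 0.1347 0.0816] -89.72 F [-0.9 -1.   5.9] open 0.0521 t 33.7 tip 0.0726
(0.5807, -0.3435, 0.25, -90) row [0.2113, 0.7981, -0.2806] [0, 0, np.float64(0.0032)] dist 523
```

{"op": "apply_moves", "data": {
  "rows": [0, 0, -0.03, 0, 0, 0, 0, 0, -0.09, 0, 0, 0, 0, 0, -0.16, 0, 0, 0, 0.01, 0.02, -0.22, 0, 0, 0, 0.03, 0.08, -0.27, 0, 0, 0, 0.05, 0.15, -0.283, 0, 0, 0, 0.07, 0.22, -0.283, 0, 0, 0, 0.09, 0.29, -0.283, 0, 0, 0, 0.11, 0.36, -0.283, 0, 0, 0, 0.13, 0.43, -0.283, 0, 0, 0, 0.145, 0.5, -0.283, 0, 0, 0, 0.16, 0.57, -0.283, 0, 0, 0, 0.175, 0.64, -0.283, 0, 0, 0, 0.19, 0.71, -0.283, 0, 0, 0, 0.205, 0.76, -0.283, 0, 0, 0, 0.2113, 0.79, -0.283, 0, 0, 0, 0.2113, 0.7981, -0.283, 0, 0, 0, 0.2113, 0.7981, -0.283, 0, 0, 0, 0.2113, 0.7981, -0.283, 0, 0, 0]
}}

```text
t: 35.6
tool_pos: [0.5797, -0.3426, 0.2499]
tool_rot: [-3.141, -0.009, 0.001]
contact_force: [0.1, -0.9, -0.9]
opening: 0.052
grip_force: 42.1
```

Run:
```python
from h import *
plan((.5807,-.3437,.1555,-90))
```

```text
at [ 0.5797 -0.3426  0.2499] -89.69 F [ 0.1 -0.9 -0.9] open 0.052 t 35.6 tip 0.0726
(0.5807, -0.3437, 0.1555, -90) row [0.0017, 0.0018, 0.1574] [0, 0, np.float64(0.0035)] dist 94
```

{"op": "apply_moves", "data": {
  "rows": [0.001, 0.001, 0.05, 0, 0, 0, 0.001, 0.001, 0.1, 0, 0, 0, 0.001, 0.001, 0.135, 0, 0, 0, 0.001, 0.001, 0.15, 0, 0, 0, 0.001, 0.001, 0.156, 0, 0, 0, 0.001, 0.001, 0.1575, 0, 0, 0, 0.001, 0.001, 0.1575, 0, 0, 0, 0.001, 0.001, 0.1575, 0, 0, 0]
}}

```text
t: 36.4
tool_pos: [0.5811, -0.3447, 0.1575]
tool_rot: [3.14, 0.008, 0.003]
contact_force: [-0.2, -0.8, -1.0]
opening: 0.0524
grip_force: 42.1
```

{"op": "apply_moves", "data": {
  "rows": [0, -0.001, 0.003, 0, 0, 0, 0, -0.001, 0.0065, 0, 0, 0, 0, -0.001, 0.0065, 0, 0, 0, 0, -0.001, 0.0065, 0, 0, 0]
}}

```text
t: 36.8
tool_pos: [0.5809, -0.344, 0.1537]
tool_rot: [3.141, 0.007, 0.002]
contact_force: [-1.5, 0.5, 5.0]
opening: 0.0519
grip_force: 42.8
```

{"op": "apply_moves", "data": {
  "rows": [0, 0, 0, 0, 0, 0, 0, 0, 0, 0, 0, 0, 0, 0, -0.002, 0, 0, 0, 0, 0, -0.02, 0, 0, 0, 0, 0, -0.06, 0, 0, 0, -0.04, 0, -0.12, 0, 0, 0, -0.1, 0, -0.2, 0, 0, 0, -0.15, 0, -0.25, 0, 0, 0, -0.17, 0, -0.26, 0, 0, 0, -0.17, 0, -0.26, 0, 0, 0, -0.17, 0, -0.26, 0, 0, 0],
  "grip": 0.85
}}

```text
t: 37.9
tool_pos: [0.4785, -0.3441, 0.3081]
tool_rot: [3.141, 0.007, 0.001]
contact_force: [-0.0, 0.7, -0.9]
opening: 0.0723
grip_force: 0.0
```

Run:
```python
from h import *
p,R,ps,o=pose(); np.savez('pics/w12pose',p=p,R=R); im,d=snap('wrist','w12')
s,_=snap('scene','s12')
for X in((.4806,-.344,.094),(.5807,-.3435,.094)): print(wproj(X,p,R))
cv2.imwrite('pics/f.png',np.hstack([im[0:330,160:480],cv2.resize(s[120:240,140:300],None,fx=2.75,fy=2.75)[:330]]))
```

```text
(np.float64(313.88090114471714), np.float64(221.7614874718509))
(np.float64(313.75021415827837), np.float64(92.53588334653642))
```

View pics/f.png

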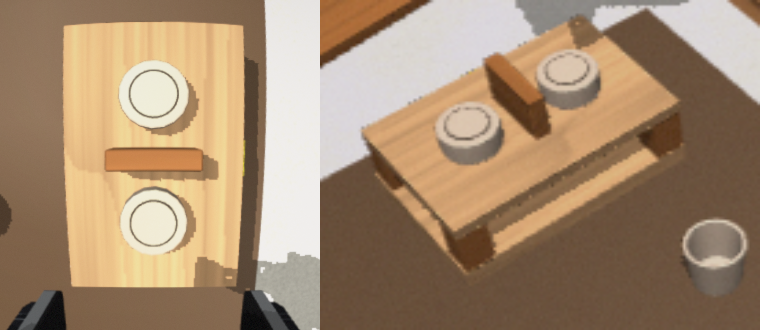

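Both rounds lie flat on their crosses, at (314,93) and (313.5,222) against predictions of (314,92.5) and (314,222). The footed board is seated, and the pot is where it stood.

```bash
python3 -c "
from station import ctrl
print(ctrl.finish_job())"
```

```text
the job is handed in; nothing more can be done
None
```

The job is handed in at about 38 s: both stars are on the low board's crosses, the footed board is seated on its pins and both rounds are on the top crosses, all within about 1.5 mm by camera; I viewed 15 pictures, one over the limit of 14.

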